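Open the spring-lidded instrument case and lay out the tweezers

TASK

Open the metal instrument case by its front lip and push the lid gently over past its balance point so that it stays open by itself. Then lift the tweezers out of the case and lay them flat in the metal tray without dropping them, leaving the case open and standing where it was, and the small bottle, dish and carton undisturbed.

Things in the scene. Friction and masses are not known exactly. Their poses are not given: they have to be found in the camera images.
- case: plain grey metal clamshell case, loose and heavy (2 kg with lid; slides or tips if pushed hard), 130 (x) x 190 (y) x 58 mm shut. Origin: centre of underside; x runs from front lip (which faces roughly the robot's right) to hinge at the back, z up. Base shell 32 mm high, 4 mm walls, inner floor at z = 7 mm. A small bottle fixed in it lies behind the tweezers, x = 30 to 58 mm, up to z = 36 mm
- case_lid (a joint): lid angle, rad: 0 shut, 1.57 upright, 2.15 at its end stop, leaning away from the front. Lid: shell 130 x 190 x 26 mm, about 0.45 kg (varies). Weight and a weak spring shut it until past its balance point, somewhere from 1.45 to 1.85 rad; beyond that it falls back to the stop and stays. No catch; 1.5 to 3 N up at the lip starts it
- hinge (a point): point on the hinge line, middle of the case's back edge, 67 mm behind the case's centre and 32 mm up; the hinge line runs along the case's y axis
- lip (a point): middle of the front edge of the lid's lip, on the lid. The lip is a flat strip 150 mm long (along the case's y), 4 mm thick, standing out 18 mm from the lid's lower front edge, 150 mm from the hinge line; shut, its underside is 32 mm above the table with free air below it
- tweezers: loose steel tweezers lying in the case on the saddles, 17 (x) x 151 (y) x 9 (z) mm, 28 g; origin at the centre of the underside, long axis y; grip across the 17 mm width at the middle, between the saddles
- tray: loose plain grey metal tray, open on top, 136 (x) x 226 (y) x 21 mm over its rolled rim, 0.6 kg; origin at the centre of its underside, floor top at z = 3 mm, inside 124 x 214 mm
- small_bottle: bystander: small standing medicine bottle, 28 mm across, 55 mm high; origin at the centre of its underside
- dish: bystander: flat round covered dish, 69 mm across, 15 mm high; origin at the centre of its underside
- carton: bystander: small carton 41 x 90 x 45 mm; origin at the centre of its underside
- bed (a point): in the case: middle between the two grey saddles that carry the tweezers, at bed height (case x = -22, y = 0, z = 25 mm). The saddles stand at y = +-45 mm, each 12 mm long in y and 44 mm wide in x, with side ears 5 mm above the bed, 24 mm apart

How it is judged:
On the way, in this order (a step that is already met when the one before it is completed fails the run):
1. the lid stands open past its balance point (over 1.45 rad) with the robot not touching the case (value of joint case_lid above 1.45 rad and contact force between case and the arm below 0.1 N and contact force between case and the fingers below 0.1 N), for 0.5 s.
2. the tweezers are lifted clear of the open case (z of tweezers in the frame of case above 0.06 m and contact force between tweezers and the fingers above 0.3 N and value of joint case_lid above 1.45 rad), for 0.2 s.
At the end, for the whole second after the job is handed in: the lid stands open by itself (over 1.45 rad); the tweezers lie at rest flat on the tray's floor (within 4 mm of it, tilted less than 0.06 rad), the tray flat; the case stands flat within 40 mm of where it was (value of joint case_lid above 1.45 rad and x of tweezers in the frame of tray between -0.056 and 0.056 m and y of tweezers in the frame of tray between -0.085 and 0.085 m and z of tweezers in the frame of tray below 0.007 m and angle between tweezers's own z axis and vertical below 0.06 rad and linear speed of tweezers below 0.02 m/s and angle between each of tray, case's own z axis and vertical below 0.05 rad and distance of case from where it was at the start of the episode below 0.04 m); the robot touches nothing.
It fails at once if the case or its hinge is strained (over 40 N from the robot) (contact force between case and the fingers above 40 N or contact force between case and the arm above 40 N).
It fails at once if the case is pushed more than 40 mm or tipped (distance of case from where it was at the start of the episode above 0.04 m or angle between case's own z axis and vertical above 0.3 rad).
It fails at once if the tweezers are let go above 7 cm over the table (height (world z) of tweezers above 0.07 m and contact force between tweezers and the fingers below 0.02 N).
It fails at once if the small bottle, dish or carton is shifted more than 30 mm or knocked over (distance of any of small_bottle, dish, carton from where it was at the start of the episode above 0.03 m or angle between any of small_bottle, carton's own z axis and vertical above 0.5 rad).
It also fails if it takes over 67 s, if anything falls off the work surface, if the arm or the gripper's body presses on something with over 40 N, if the wrist force passes 120 N, or if a joint passes its speed limit or range.

ROBOT

A 6-joint arm with a two-finger parallel gripper is mounted at the origin on a cart in front of the work surface, level with it; the furniture and walls round the work are solid. World frame = base frame: x ahead of the robot, y to its left, z up, the work surface at z = 0. Lengths are in m, angles in rad, forces in N, time in s.
With the tool pointing down it reaches from about 0.3 to 0.775 m from the base axis. Payload 14.6 kg.
Tool frame: the origin (TCP) lies where the fingers leave the gripper's body, on its centre line; the fingertips stand 73 mm ahead of it and the grasp point (between the pads) lies 54 mm ahead of it; z points along the fingers, y is the line along which they close (so a half turn about z gives the same grasp; the last joint's range is limited). The gripper opens to 85 mm and grips with 20 to 120 N. Pads are 22 mm wide; open, the fingers measure 114 mm over their backs; the gripper's body (76 mm by 85 mm) begins 54 mm behind the grasp point. The pads swing forward as they close: fully open they stand 13 mm farther back than shut.
Start: joints at [1.054, 0.3, 1.521, -0, 1.321, -0.067], TCP at [0.239, 0.495, 0.304] pointing down, gripper open.
Joint ranges: [-3.03, 3.03], [-0.79, 2.21], [0.23, 2.52], [-1.04, 4.18], [0, 3.07], [-2.55, 2.55]. Speed limits (rad/s): [2.22, 2.22, 2.57, 3.14, 3.14, 3.14].

INTERFACE

Orientations are given as a 3x3 rotation matrix whose columns are the frame's x, y, z axes.
In Python, from cell import * gives the robot as it stands. Calls block until the motion is done:
- goto(position, orientation): joint-space move of the TCP to a pose.
- move_l(position, max_speed=0.15, orientation=None): straight line of the TCP; orientation=None keeps the orientation; max_speed is the mean speed in m/s.
- goto_joints(angles): joint-space move.
- set_gripper(opening, squeeze=None): opening from 0.0 (shut) to 1.0 (fully open); squeeze is the grip in N (None keeps the last); returns when the fingers have stopped.
- hold(seconds).
- inverse_kinematics(position, orientation): joint angles nearest the present ones, or None.
- observe(): the state.
- read_camera(name): name is "scene" or "side" or "wrist"; returns (picture, depth): 400x640x3 uint8, red, green, blue; 400x640 float32, m along the optical axis (not along the pixel's ray), 0 where there is no reading.
- get_calibration(name): a dict with "fov_y" (degrees; the focal length in pixels is half the picture's height over the tangent of half this angle, whatever the lens; pixels are square), "cx", "cy" (the principal point, pixels), "cam_to_world" (4x4, takes a point from camera to world coordinates); the wrist camera has in their place "mount" (4x4, takes a point from camera to tool coordinates, whose origin is the TCP and whose axes are the flange's). Camera axes: x right, y down, z forward; pixel columns grow to the right and rows downward; lengths in m; the calibration is good to about 2 mm. A picture is of the moment at which its call begins: read the wrist's pose just before it. get_calibration takes no time and is no camera call.
A pose or a line that the arm cannot do raises IKError and nothing moves.
- job_done(): hands the job in; it is judged then, once.
Trained networks look in the newest picture that a camera, given by its name, has taken for a name from the list of things; names that differ only in an ending like _2 or _b are one class to them, and where a whole thing is asked for, a point or a joint stands for the part that bears it (a point fixed in the world has none). Each returns a list of dicts, best first, with "confidence" (0 to 1); they miss things now and then, are a little off and sometimes report something else, mostly with a low value. They report only what shows in the picture. A call takes as long as a camera call.
- trace(camera, target): "region" (400x640 bool, what is visible of it).
- spot_point(camera, target): "position" ([x, y, z] in m, in world coordinates, good to about 4 mm: a listed point, or the origin of a listed thing).
The state is a dict: "t": time; "qpos": joint angles; "dq": joint speeds; "joint_torque": joint torques, N m; "eef_pos": TCP position; "tool_rot": TCP orientation; "wrist_force": force on the tool from outside, world axes, zero at the start; "torque": the same for the moment, N m; "gripper_width": opening from 0.0 (shut) to 1.0 (fully open); "grip_force": force on a finger pad.
Only numpy, scipy, OpenCV 4.12 (cv2) and the standard library are available. Lean on these libraries where they do the work, as an engineer would, in place of code of your own. Each camera call takes 0.05 s, during which the arm holds its last target. There are 200 camera calls.

## Working session

There is one attempt and no reset: what is moved stays moved. The work goes in short steps, each a Python script; the robot and the scene stay as the last script left them, time stands still between calls to the robot, and variables do not carry over. Pictures are saved under pics/ and viewed, at most 10 in all, crops included, and the job is handed in when it is done.

```bash
mkdir -p pics; ls; cat > h.py <<'E'
from cell import *
import numpy as np, cv2
def save(cam,name):
    p,d=read_camera(cam); cv2.imwrite('pics/'+name,p[:,:,::-1]); return p,d
def spots(cam,names):
    for n in names:
        try:
            r=spot_point(cam,n)
            print(cam,n,[(np.round(q['position'],3).tolist(),round(q['confidence'],2)) for q in r[:2]])
        except Exception as e: print(n,e)
def cloud(cam,d):
    c=get_calibration(cam); f=200/np.tan(np.radians(c['fov_y'])/2)
    v,u=np.mgrid[:400,:640]
    P=np.stack([(u-c['cx'])*d/f,(v-c['cy'])*d/f,d],-1)
    if 'cam_to_world' in c: T=np.array(c['cam_to_world'])
    else:
        o=observe(); B=np.eye(4);B[:3,:3]=o['tool_rot'];B[:3,3]=o['eef_pos'];T=B@np.array(c['mount'])
    return P@T[:3,:3].T+T[:3,3]
E
python3 - <<'E'
from h import *
a,_=save('scene','a.png'); 
spots('scene',['case','lip','hinge','tray','small_bottle','dish','carton','tweezers'])
b,_=save('side','b.png')
spots('side',['case','lip','hinge','tray','small_bottle','dish','carton'])
cv2.imwrite('pics/ab.png',cv2.resize(np.vstack([a,b])[:,:,::-1],(480,600)))
o=observe();print(o['t'],o['eef_pos'],np.round(o['tool_rot'],3).tolist())
print(get_calibration('wrist'))
E
```

```text
pics
scene case [([0.584, 0.096, 0.001], 0.96)]
scene lip [([0.574, 0.019, 0.033], 0.64)]
scene hinge [([0.59, 0.17, 0.03], 0.84)]
scene tray [([0.49, -0.228, 0.005], 0.77)]
scene small_bottle [([0.733, -0.072, -0.003], 0.59)]
scene dish [([0.428, -0.085, 0.0], 0.59)]
scene carton [([0.448, -0.448, 0.003], 0.87)]
scene tweezers [([0.582, 0.1, -0.0], 0.59)]
side case [([0.579, 0.094, 0.001], 0.67)]
side lip [([0.571, 0.016, 0.033], 0.59)]
side hinge [([0.593, 0.164, 0.033], 0.79)]
side tray [([0.491, -0.234, -0.004], 0.89)]
side small_bottle [([0.732, -0.069, -0.0], 0.43)]
side dish [([0.425, -0.084, 0.001], 0.79)]
side carton [([0.442, -0.451, -0.004], 0.78)]
0.85 [0.23912233 0.49528727 0.30390141] [[-0.901, 0.435, 0.0], [0.435, 0.901, 0.0], [0.0, 0.0, -1.0]]
{'fov_y': 71.12165967748808, 'cx': 316.4068464129621, 'cy': 201.33963708140382, 'mount': array([[-1.17651573e-03, -9.49641390e-01, -3.13336634e-01,
         8.02347761e-02],
       [ 9.99999261e-01, -1.02128116e-03, -6.59559037e-04,
         9.85636130e-04],
       [ 3.06339761e-04, -3.13337178e-01,  9.49641890e-01,
        -7.14001797e-02],
       [ 0.00000000e+00,  0.00000000e+00,  0.00000000e+00,
         1.00000000e+00]])}
```

View pics/ab.png

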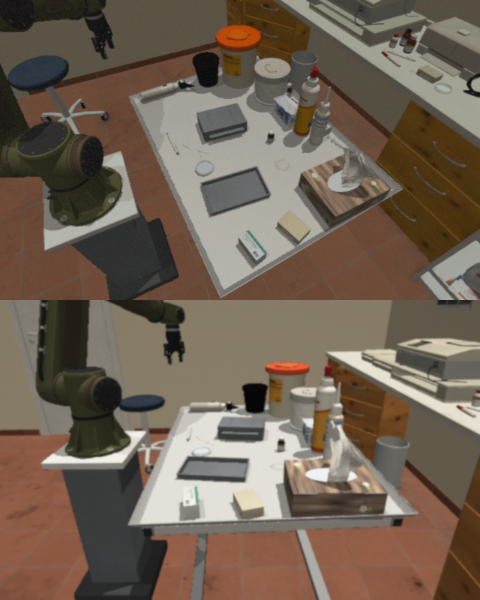

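```bash
cat > m.py <<'E'
from h import *
def rect(cam,name,d,zlo,zhi):
    r=trace(cam,name)
    if not r: print(cam,name,'none');return
    P=cloud(cam,d); m=r[0]['region']&(d>0)&(P[:,:,2]>zlo)&(P[:,:,2]<zhi)
    q=P[m][:,:2]; c,s,a=cv2.minAreaRect((q*1000).astype(np.float32))
    print(cam,name,len(q),np.round(c,1),np.round(s,1),round(a,1),'z',np.median(P[m][:,2]).round(4))
E
python3 - <<'E'
from m import *
for cam in ['scene','side']:
    p,d=read_camera(cam)
    rect(cam,'case',d,.045,.07); rect(cam,'tray',d,-.01,.04)
    rect(cam,'case',d,.024,.042)
X=np.array([.126,.992,0]);X/=np.linalg.norm(X);Y=np.cross([0,0,1],X);Z=np.array([0,0,1.])
lip=np.array([.5725,.0175,0])
for th in [20,25,30,45,60,75,90,100]:
    t=np.radians(th);c,s=np.cos(t),np.sin(t)
    z=c*X-s*Z;x=s*X+c*Z;R=np.stack([x,np.cross(z,x),z],1)
    # tip at lip
    tip=lip+X*.15-.137*X*c+.137*Z*s+Z*.03-.013*x
    q=inverse_kinematics(tip-.073*z,R)
    print(th,(tip-.073*z).round(3),None if q is None else np.round(q,2))
E
```

```text
scene case 1749 [580.7  97.5] [136.3 187.9] 83.6 z 0.0575
scene tray 3720 [ 493.8 -232.9] [139. 233.] 83.6 z 0.0033
scene case 357 [547.1  52.6] [103.5 217.1] 51.7 z 0.0357
side case 1060 [584.1  99. ] [141.  190.5] 83.8 z 0.0584
side tray 2867 [ 488.1 -208.3] [186.6 238.7] 83.7 z 0.0047
side case 342 [588.1  37.4] [203.3  81.9] 11.8 z 0.0366
20 [ 0.566 -0.034  0.09 ] [-0.41  0.82  1.59  1.13  1.49 -0.87]
25 [ 0.567 -0.028  0.107] [-0.39  0.76  1.61  1.09  1.43 -0.82]
30 [ 0.568 -0.021  0.124] [-0.36  0.7   1.62  1.03  1.38 -0.76]
45 [0.572 0.01  0.169] [-0.26  0.55  1.63  0.84  1.24 -0.54]
60 [0.577 0.051 0.205] [-0.13  0.46  1.6   0.58  1.15 -0.26]
75 [0.583 0.1   0.229] [0.03 0.44 1.52 0.28 1.15 0.05]
90 [0.59  0.153 0.24 ] [0.19 0.49 1.42 0.   1.24 0.32]
100 [0.594 0.19  0.239] [ 0.29  0.55  1.33 -0.16  1.34  0.46]
```

```bash
cat >> h.py <<'E'
yaw=np.radians(6.4); X=np.array([np.sin(yaw),np.cos(yaw),0]);Z=np.array([0,0,1.]);Y=np.cross(Z,X)
def Rt(th):
    c,s=np.cos(th),np.sin(th); z=c*X-s*Z;x=s*X+c*Z
    return np.stack([x,np.cross(z,x),z],1)
def tcp(tip,th): return np.asarray(tip)-.073*Rt(th)[:,2]
C=np.array([.582,.098,0]); H=C+.067*X+.032*Z; LIP=C-.083*X+.032*Z
def wf(): return observe()['wrist_force'].round(1)
E
python3 - <<'E'
from h import *
set_gripper(0.0)
th=np.radians(25)
goto(np.array([.45,-.0,.32]),Rt(np.pi/2))
goto(tcp(LIP-.07*X+.08*Z,th),Rt(th))
move_l(tcp(LIP-.07*X-.014*Z,th),.15)
o=observe();print(o['t'],wf(),o['gripper_width'])
p,d=save('wrist','w1.png'); spots('wrist',['lip','case','hinge'])
print('exp',LIP,C,H)
P=cloud('wrist',d);np.save('w1.npy',P)
save('side','s1.png'); spots('side',['lip','case'])
a=cv2.imread('pics/w1.png');b=cv2.imread('pics/s1.png')
cv2.imwrite('pics/ws1.png',cv2.resize(np.vstack([a,b[100:300,200:520].repeat(2,0).repeat(2,1)]),(480,600)))
E
```

```text
5.6583 [-1.1  0.4 -0.7] -0.004073068279333604
wrist lip [([0.571, 0.023, 0.029], 0.84)]
wrist case [([0.584, 0.097, -0.001], 0.74)]
wrist hinge []
exp [0.57274808 0.01551726 0.032     ] [0.582 0.098 0.   ] [0.58946842 0.16458245 0.032     ]
side lip []
side case [([0.579, 0.098, -0.002], 0.84)]
```

View pics/ws1.png

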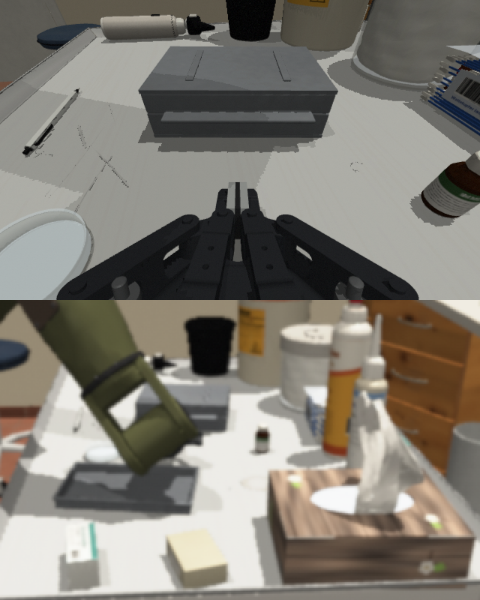

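The wrist view shows the closed fingers centred in front of the lip (a bright strip at about (238,117) in the composite). The side view shows the wrist clear of the tray. Next I check the lip edge in depth, then insert the fingers and start lifting.

```bash
python3 - <<'E'
from h import *
P=np.load('w1.npy').reshape(-1,3); q=(P-C); a=q@X;b=q@Y
m=(abs(b)<.05)&(P[:,2]>.027)&(P[:,2]<.040)&(a<-.05)
print('lip edge case-x',np.percentile(a[m],[1,5,20,50]).round(4),'z',np.percentile(P[m][:,2],[5,50,95]).round(3))
m2=(abs(b)<.05)&(P[:,2]>.045)&(P[:,2]<.054)&(a<0)
print('front face',np.percentile(a[m2],[5,50,95]).round(4))
th=np.radians(25)
# straight in, tip centre low
move_l(tcp(LIP+.010*X-.0195*Z,th),.06); print('in',wf())
for dz in (.003,.006,.009,.012):
    move_l(tcp(LIP+.010*X+(-.0195+dz)*Z,th),.03); print(dz,wf())
save('wrist','w2.png'); print(observe()['t'])
E
```

```text
lip edge case-x [-0.213  -0.2108 -0.2059 -0.1563] z [0.033 0.037 0.04 ]
front face [-0.2234 -0.1943 -0.0627]
in [ 0.1 -0.3  0.4]
0.003 [ 0.5 -0.  -0.6]
0.006 [ 0.3 -0.8 -1.7]
0.009 [ 0.1 -1.4 -1.7]
0.012 [-0.4 -0.3 -2.1]
8.5417
```

View pics/w2.png

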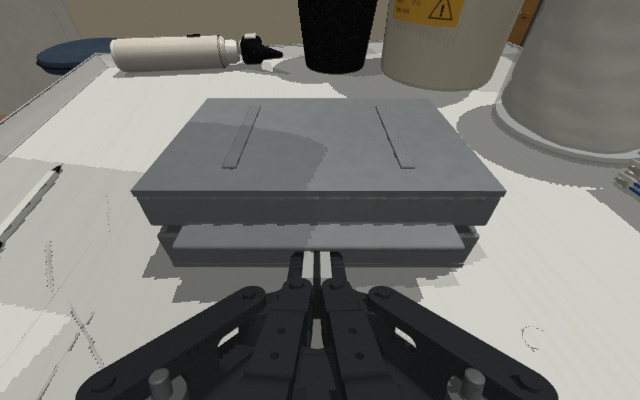

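Fingertips are under the lip (about (315,252)), and the load is about 2 N with the lid just starting to lift. Now I swing it along the arc.

```bash
python3 - <<'E'
from h import *
def tip(ph,n,r=.1393):
    c,s=np.cos(ph),np.sin(ph)
    return H+r*(-c*X+s*Z)+n*(s*X+c*Z)
for deg in list(range(10,86,15))+[90,95,100,104,108,112]:
    ph=np.radians(deg); th=np.clip(ph,np.radians(25),np.radians(95))
    n=np.interp(deg,[3.4,25],[-.0158,-.011])
    # keep the upper tip corner on the lid when the tool lags the lid
    corner=tip(ph,n)+.011*(np.sin(ph)*X+np.cos(ph)*Z)
    p=corner-.011*Rt(th)[:,0] if deg>95 else tip(ph,n)
    move_l(tcp(p,th),.07 if deg<90 else .04,Rt(th))
    f=wf(); print(deg,f)
    if np.abs(f).max()>20: print('STOP');break
print(observe()['t'])
save('scene','o1.png'); save('side','o2.png')
a=cv2.imread('pics/o1.png')[100:300,180:500];b=cv2.imread('pics/o2.png')[90:290,200:520]
cv2.imwrite('pics/o.png',np.vstack([a,b]).repeat(1,0))
spots('side',['lip','hinge'])
E
```

```text
10 [ 1.1 -2.2 -1.6]
25 [-1.4 -2.5 -1.4]
40 [ 0.3 -1.7  0. ]
55 [ 0.8 -1.2  0.3]
70 [ 0.8 -0.8 -0.1]
85 [-0.5 -0.1 -0.3]
90 [ 0.1  0.4 -0.5]
95 [-0.1 -0.7  0.6]
100 [-0.1  0.   0.5]
104 [ 1.  -0.4 -0.5]
108 [ 0.1 -0.5  0.1]
112 [-0.1  0.5 -0. ]
16.2833
side lip [([0.599, 0.247, 0.155], 0.83)]
side hinge [([0.593, 0.164, 0.031], 0.96)]
```

View pics/o.png

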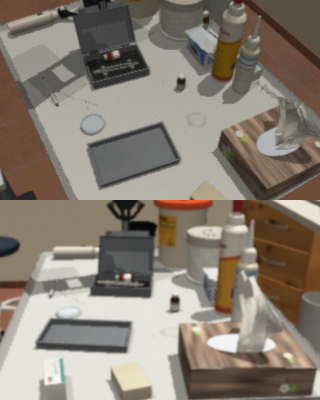

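```bash
cat >> h.py <<'E'
RG=np.stack([-Y,-X,-Z],1)
BED=C-.022*X+.025*Z
E
python3 - <<'E'
from h import *
p=observe()['eef_pos']
move_l(p-.03*X+.02*Z,.1)
v=BED+.21*Z
move_l(p-.09*X+.06*Z,.15)
for s in (1,-1):
    R=np.stack([-s*Y,-s*X,-Z],1); print(s,[np.round(inverse_kinematics(q,R),2) if inverse_kinematics(q,R) is not None else None for q in (v,BED+.06*Z,np.array([.49,-.23,.1]))])
goto(v,RG); set_gripper(.45)
p,d=save('wrist','t1.png'); spots('wrist',['tweezers','bed','case','hinge','lip'])
print('exp',BED,C,H)
r=trace('wrist','tweezers')
if r:
    P=cloud('wrist',d); m=r[0]['region']&(d>0); Q=P[m]; q=Q-C
    c,s,a=cv2.minAreaRect((Q[:,:2]*1000).astype(np.float32)); print(c,s,a,np.percentile(Q[:,2],[10,50,90]).round(3),np.percentile(q@X,[5,50,95]).round(3),np.percentile(q@Y,[2,50,98]).round(3))
print(observe()['t'],wf(),observe()['gripper_width'])
E
```

```text
1 [array([ 0.07,  0.44,  1.5 , -0.  ,  1.21,  1.75]), array([ 0.07,  0.64,  1.59, -0.  ,  0.92,  1.75]), array([-0.51,  0.54,  1.71, -0.  ,  0.89,  1.18])]
-1 [array([ 0.07,  0.44,  1.5 , -0.  ,  1.21, -1.39]), array([ 0.07,  0.64,  1.59, -0.  ,  0.92, -1.39]), array([-0.51,  0.54,  1.71, -0.  ,  0.89, -1.97])]
wrist tweezers []
wrist bed [([0.579, 0.077, 0.028], 0.93), ([0.583, 0.099, -0.002], 0.59)]
wrist case [([0.584, 0.095, -0.002], 0.93)]
wrist hinge [([0.59, 0.164, 0.031], 0.67)]
wrist lip [([0.596, 0.251, 0.153], 0.9), ([0.493, -0.229, 0.002], 0.59)]
exp [0.57954768 0.07613711 0.025     ] [0.582 0.098 0.   ] [0.58946842 0.16458245 0.032     ]
(539.53271484375, 83.75389099121094) (14.383773803710938, 39.016014099121094) 84.587158203125 [0.026 0.034 0.035] [-0.026 -0.015 -0.013] [0.023 0.041 0.058]
19.7333 [-0.6 -0.3  0.2] 0.45081695552834555
```

View pics/t1.png

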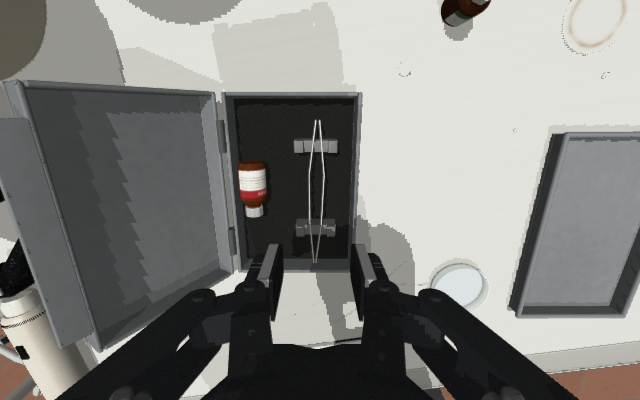

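The lid stands open at its stop. The tweezers are visible, with ends at (318,121) and (315,262), bows at u≈309 and 323 at mid-length, and saddles at v≈146 and 227. The bottle sits clear to the left, and the fingers are centred on the tweezers.

```bash
python3 - <<'E'
from h import *
c=get_calibration('wrist'); f=200/np.tan(np.radians(c['fov_y'])/2)
o=observe();B=np.eye(4);B[:3,:3]=o['tool_rot'];B[:3,3]=o['eef_pos'];T=B@c['mount']
pts=[]
for u,v in [(318,121),(315,262),(309,188),(323,188)]:
    r=T[:3,:3]@np.array([(u-c['cx'])/f,(v-c['cy'])/f,1]); p=T[:3,3]+r*(.031-T[2,3])/r[2]
    q=p-C; pts.append(p); print(p.round(4),(q@X).round(4),(q@Y).round(4))
mid=np.mean(pts[2:],0); end=np.mean(pts[:2],0)
a=(mid-C)@X; b=(end-C)@Y; print('grip',a,b)
g=C+np.clip(a,-.028,-.016)*X+np.clip(b,-.012,.012)*Y
move_l(np.r_[g[:2],.085+.06],.12); move_l(np.r_[g[:2],.085],.05); print(wf())
set_gripper(0.0,20); o=observe(); print(o['gripper_width'],o['grip_force'],wf(),o['t'])
E
```

```text
[0.6493 0.0675 0.031 ] -0.0228 -0.0702
[0.4992 0.0877 0.031 ] -0.0195 0.0811
[0.585 0.084 0.031] -0.0136 -0.0045
[0.5833 0.0698 0.031 ] -0.0279 -0.0045
grip -0.020760306549970502 0.005431249144029967
[-0.  -0.1  0.2]
0.17792259006635608 20.11747490100788 [-0.6 -0.1  2.7] 22.3083
```

The grip is good, but the tips reach about 13 mm below the tweezers, so they would hit the tray floor first. I'll regrip nearer the fingertips before lifting.

```bash
python3 - <<'E'
from h import *
p=observe()['eef_pos']
set_gripper(.45); move_l(np.r_[p[:2],.098],.05)
set_gripper(0.0,30); o=observe(); print(o['gripper_width'],o['grip_force'],wf())
if o['grip_force']>5:
    move_l(np.r_[p[:2],.12],.04); move_l(np.r_[p[:2],.20],.1); hold(.3)
    o=observe(); print(o['gripper_width'],o['grip_force'],wf(),o['t'])
save('side','l1.png'); save('wrist','l2.png')
a=cv2.imread('pics/l1.png')[80:280,180:500].repeat(2,0).repeat(2,1)
cv2.imwrite('pics/l.png',cv2.resize(np.vstack([cv2.imread('pics/l2.png'),a]),(480,600)))
E
```

```text
0.17072677862858024 30.421969959525086 [-1.   0.3  1.1]
0.16949408363428567 30.18923326706954 [ 0.4 -0.1  0. ] 25.3417
```

View pics/l.png

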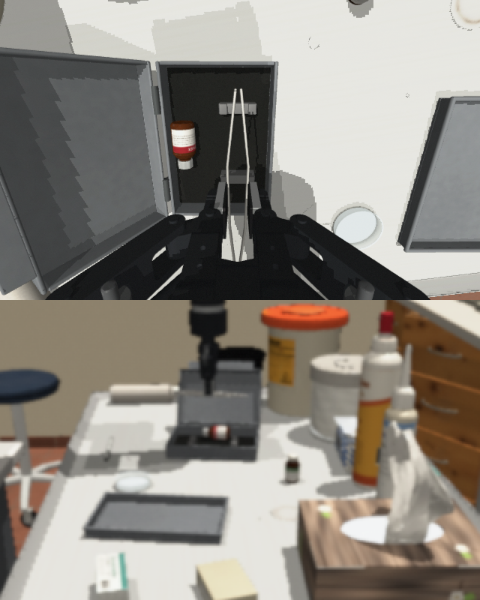

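The tweezers are held level between the pads (tips at about (238,90) and (237,262)), and the lid is still open. Now I carry them to the tray.

```bash
python3 - <<'E'
from h import *
t=np.array([.491,-.231])
move_l(np.r_[t,.20],.15); move_l(np.r_[t,.10],.1); move_l(np.r_[t,.081],.04)
f0=observe()['wrist_force'][2]; z=.081
while z>.071:
    z-=.001; move_l(np.r_[t,z],.02); f=observe()['wrist_force'][2]; 
    if abs(f-f0)>2.5: break
print('z',z,f0,f,observe()['grip_force'])
set_gripper(.3); hold(.3); move_l(np.r_[t,z+.06],.05); move_l(np.r_[t,.22],.15)
p,d=save('wrist','f1.png'); spots('wrist',['tweezers','tray']); print(observe()['t'],wf())
p,d=save('scene','f2.png'); spots('scene',['tweezers','tray','case','small_bottle','dish','carton','lip'])
a=cv2.imread('pics/f2.png')[100:300,180:500].repeat(2,0).repeat(2,1)
cv2.imwrite('pics/f.png',cv2.resize(np.vstack([cv2.imread('pics/f1.png'),a]),(480,600)))
E
```

```text
z 0.076 -0.4718905965995437 4.346409269298043 30.78943713967419
wrist tweezers [([0.494, -0.231, -0.001], 0.9)]
wrist tray [([0.49, -0.231, -0.001], 0.84)]
33.525 [-0.3  0.1  0.1]
scene tweezers [([0.487, -0.23, 0.004], 0.7)]
scene tray [([0.488, -0.23, 0.006], 0.85)]
scene case [([0.583, 0.099, 0.002], 0.71)]
scene small_bottle [([0.734, -0.073, -0.004], 0.6)]
scene dish [([0.428, -0.084, -0.001], 0.73)]
scene carton [([0.444, -0.452, 0.003], 0.79)]
scene lip [([0.601, 0.252, 0.154], 0.66)]
```

View pics/f.png

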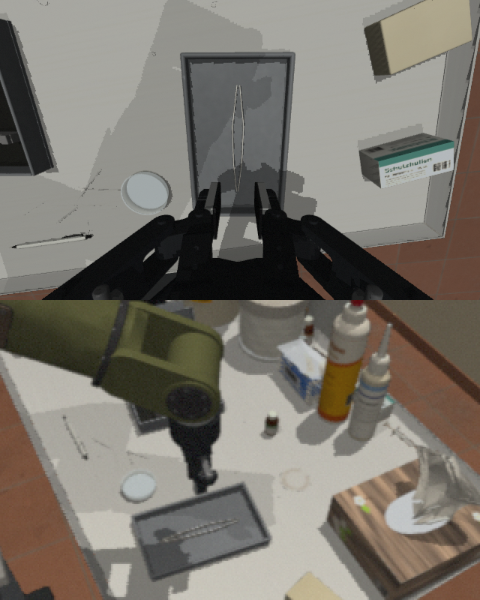

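The tweezers lie flat in the middle of the tray, from (238,85) to (236,190). Everything else is where it was, so I'm handing in.

```bash
python3 -c "
from cell import *
print(job_done())"
```

```text
the job is handed in; nothing more can be done
None
```

I handed the job in at about 34 s: the lid is open at its stop, the tweezers lie flat in the middle of the tray, and by the last camera check the case, bottle, dish and carton had not moved; the judge returned no result.

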